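# Clamp the cutting board at the fruit table

## Task

Get the fruit-cutting board ready for slicing: with the fingertips push the bamboo board along its frame until it sits flush against the back bar, and after that flip the clamp's red lever over past its centre so that it snaps across and clamps the board down. Only touch and push, do not lift or carry anything: the half grapefruit stays standing on the board and rides along, and the things around the frame stay where they are.

Things in the scene. Friction and masses are not known exactly. Their poses are not given: they have to be found in the camera images.
- fixture: Aluminium frame fixed to the table. Origin: on the table, mid-foot of the back bar's inner face; +x is the way the board is pushed, z up. Back bar: 250 mm along y, x = 0 to +50 mm, 30 mm high. Side rails 20 mm wide, 14 mm high run back to x = -270 mm, inner faces at y = +-105 mm; the -x end is open. The toggle clamp stands on the bar's middle (y = 0).
- board: Bamboo cutting board, 160 mm along x, 200 along y, 22 thick, 0.34 to 0.55 kg, loose, flat on the table between the rails with 5 mm play each side, axes parallel to the frame's. Origin: centre of its underside. Starts 30 to 90 mm short of the back bar; flush against it, its origin is at x = -80 mm of the frame. Pushed at the middle of its -x edge it slides with 2 to 5 N.
- grapefruit: Half a grapefruit, cut face down on the board, a dome 68 mm across and 35 mm high, 0.10 to 0.18 kg, loose. Origin: centre of the cut face (its underside). Stands near the middle of the board, at least 10 mm clear of where the clamp foot comes down.
- clamp (a joint): Lever angle, rad. 0 = open: lever leans 0.6 from upright to the frame's +x, clamp foot raised. 0.6 = upright, the centre. About 1.2 = closed: lever leans to -x over the board, rubber foot pressing on it 18 mm inside the bar's face (stop at 1.3 with no board). A spring drives it away from the centre to either side, up to 0.42 N m (4 to 6 N at the paddle); past the centre it snaps across by itself.
- lever_tip (a point): Middle of the lever's free end, 110 mm from its hinge; moves with it. The outer 60 mm is a flat red paddle 40 mm wide (along the frame's y), 14 mm thick. When open this point is at x = +84 mm of the frame, 143 mm above the table. To close, push the paddle from its +x side towards the frame's -x.
- lever_pivot (a point): Hinge of the clamp's lever, fixed on the frame at x = +22 mm, y = 0, 52 mm above the table. The hinge axis lies along the frame's y.
- cup: Paper cup, 74 mm wide, 88 mm high, empty, loose, off the frame's -y side. Origin: centre of the underside. Leave alone.
- jar: Amber honey jar with yellow cap, 64 mm wide, 85 mm high, loose, off the frame's -y side near the clamp. Origin: centre of the underside. Leave alone.
- bowl: White bowl, 110 mm wide, 45 mm high, loose, off the frame's +y side near the clamp. Origin: centre of the underside. Leave alone.
- bottle: Water bottle, 62 mm wide, 200 mm high, loose, to the robot's right. Origin: centre of the underside. Leave alone.
- tongs: Steel tongs lying flat, 255 mm long along x, 90 mm wide, 12 mm high, loose. Origin: underside, near the middle. Leave alone.
Things that resemble listed ones, but are neither listed nor needed, are in the scene too. There is more than one size of the grapefruit; the one meant has the size given above.

How it is judged:
By the outcome, as a careful person would: the job done as asked, in the order asked, and still so for the second after the job is handed in, with the robot touching nothing.
It also fails if it takes over 53 s, if anything falls off the work surface, if the arm or the gripper's body presses on something with over 40 N, if the wrist force passes 120 N, or if a joint passes its speed limit or range.

## Robot

A 6-joint arm with a two-finger parallel gripper is mounted at the origin on the work surface. World frame = base frame: x ahead of the robot, y to its left, z up, the work surface at z = 0. Lengths are in m, angles in rad, forces in N, time in s.
With the tool pointing down it reaches from about 0.275 to 0.725 m from the base axis. Payload 15.9 kg.
Tool frame: the origin (TCP) lies midway between the tips of the shut fingers; the grasp point (between the pads) lies 19 mm behind it; x points along the fingers, y is the direction in which the jaws open and shut, and the axes are right-handed (so a half turn about x gives the same grasp; the last joint's range is limited). The gripper opens to 85 mm and grips with 20 to 120 N. Pads are 22 mm wide; open, the fingers measure 114 mm over their backs; the gripper's body (76 mm by 85 mm) begins 54 mm behind the grasp point. The pads swing forward as they close: fully open they stand 13 mm farther back than shut.
Start: joints at [-1.215, 0.213, -0.034, 1.323, 0, 1.571], TCP at [0.174, -0.469, 0.231] pointing down, gripper open.
Joint ranges: [-2.98, 2.98], [-0.74, 1.72], [-1.14, 1.35], [-2.1, 2.04], [-1.57, 1.44], [-3.14, 3.14]. Speed limits (rad/s): [1.89, 1.89, 2.39, 2.57, 3.14, 3.14].

## Interface

Orientations are given as [roll, pitch, yaw] about the fixed x, y, z axes, in that order (R = Rz(yaw) Ry(pitch) Rx(roll)).
In Python, from workcell import env gives the robot as it stands. The module is installed in compiled form; this text tells all that it offers.
- The arm moves only by the shell command python3 -m inch 'ROWS'. ROWS is JSON, one flat list of numbers, 5 for each row, row after row: the shift along the tool's x, y, z in m, then the turn about the tool's x in rad, then the opening in per cent of the stroke, from 0 (shut) to 100 (fully open). In form: [tx, ty, tz, yaw, claw, tx, ty, tz, yaw, claw, ...]. A call has 1 to 20 rows; each row is the pose to reach, as a shift and turn from the pose commanded when the call began, along the tool's axes at that moment; what a row does not reach only later rows make up. A row lasts 1/12 s, in which the tool goes at most 41.7 mm and 7.16 degrees, less where a joint would pass 70% of its speed; a pose out of reach is approached as far as the arm can. A call with a gripper value outside its range is refused whole. The fingers move at their own pace and stop on an object; the grip force is fixed at half the most. Time passes only in rows, so rows that repeat a pose let the fingers close. It gives the time, the measured TCP pose, the force and the opening at its end, in the units of the state.
- env.get_obs(): the state, without advancing time (a new reading comes with each control period).
- env.capture(name): name is "side" or "top"; returns the picture (480x640x3 uint8, red, green, blue); there is no depth.
- env.calibration(name): a dict with "fovy" (degrees; the focal length in pixels is half the picture's height over the tangent of half this angle, whatever the lens; pixels are square), "cx", "cy" (the principal point, pixels), "extrinsics" (4x4, takes a point from world to camera coordinates). Camera axes: x right, y up, looking along -z (the intrinsics and any distortion apply to the point x, -y, -z); pixel columns grow to the right and rows downward; lengths in m; the calibration is good to about 2 mm. A picture is of the moment at which its call begins. calibration takes no time and is no camera call.
- env.sign_off(): hands the job in, once; it reports no verdict.
Trained networks look in the newest picture that a camera, given by its name, has taken for a name from the list of things; names that differ only in an ending like _2 or _b are one class to them, and where a whole thing is asked for, a point or a joint stands for the part that bears it (a point fixed in the world has none). Each returns a list of dicts, best first, with "score" (0 to 1); they miss things now and then, are a little off and sometimes report something else, mostly with a low value. They report only what shows in the picture. A call takes as long as a camera call. They do not tell look-alikes from the thing itself.
- env.recognise(name, camera): "extent" ([left, top, right, bottom] in pixels, round what is visible of it).
- env.tip_of(name, camera): "uv" ([column, row] in pixels: a listed point, or the origin of a listed thing).
The state is a dict: "t": time; "joints": joint angles; "qvel": joint speeds; "tau": joint torques, N m; "eef_pos": TCP position; "eef_rot": TCP orientation; "contact_force": force on the tool from outside, world axes, zero at the start; "moment": the same for the moment, N m; "opening": finger opening in m.
Only numpy, scipy, OpenCV 4.12 (cv2) and the standard library are available. Lean on these libraries where they do the work, as an engineer would, in place of code of your own. Each camera call takes 0.05 s, during which the arm holds its last target. There are 200 camera calls.

## Working session

There is one attempt and no reset: what is moved stays moved. The work goes in short steps, Python scripts to look and compute and a shell command to move; the robot and the scene stay as the last step left them, time stands still between calls to the robot, and variables do not carry over. Pictures are saved under pics/ and viewed, about 8 in all and at most 12, crops included, and the job is handed in when it is done.

```bash
mkdir -p pics
cat > h.py <<'E'
import numpy as np, cv2
from workcell import env
def cal(n):
    c=env.calibration(n); f=240/np.tan(np.radians(c["fovy"])/2)
    return c,f,np.array(c["extrinsics"])
def proj(n,P):
    c,f,E=cal(n); P=np.atleast_2d(P); q=P@E[:3,:3].T+E[:3,3]
    d=-q[:,2]; return np.c_[c["cx"]+f*q[:,0]/d, c["cy"]-f*q[:,1]/d]
def onz(n,uv,z):
    c,f,E=cal(n); R=E[:3,:3];o=-R.T@E[:3,3]
    d=R.T@np.array([(uv[0]-c["cx"])/f,-(uv[1]-c["cy"])/f,-1]); return o+d*(z-o[2])/d[2]
def shot(n,f,crop=None,k=1):
    im=env.capture(n)[:,:,::-1]
    if crop: im=im[crop[1]:crop[3],crop[0]:crop[2]]
    cv2.imwrite("pics/"+f,cv2.resize(im,None,fx=k,fy=k,interpolation=cv2.INTER_CUBIC))
E
python3 - <<'E'
from h import *
np.set_printoptions(precision=4,suppress=True)
for n in("top","side"):
    shot(n,n+"1.png"); c=env.calibration(n); print(n,{k:v for k,v in c.items() if k!="extrinsics"}); E=np.array(c["extrinsics"]);print(-E[:3,:3].T@E[:3,3])
    for o,z in(("fixture",0),("board",0),("grapefruit",.022),("lever_tip",.143),("lever_pivot",.052),("cup",0),("jar",0),("bowl",0),("bottle",0),("tongs",0)):
        for r in env.tip_of(o,n)[:3]: print(n,o,round(r["score"],2),np.round(r["uv"],1),onz(n,r["uv"],z)[:2])
o=env.get_obs();print(o["t"],o["eef_pos"],o["eef_rot"],o["contact_force"])
E
```

```text
top {'fovy': 44.30990936382272, 'cx': 316.5490161513337, 'cy': 244.0574289494459}
[ 0.3602 -0.0449  1.2179]
top fixture 0.96 [202.5 262.9] [0.5173 0.1737]
top board 0.85 [281.8 270.5] [0.4999 0.0092]
top grapefruit 0.92 [288.5 258.2] [ 0.5225 -0.0055]
top grapefruit 0.88 [373.4 258.9] [ 0.5195 -0.1794]
top grapefruit 0.7 [400.4 315.6] [ 0.4035 -0.231 ]
top lever_tip 0.64 [147.  245.8] [0.5315 0.2505]
top lever_pivot 0.87 [191.9 257.5] [0.5216 0.1857]
top cup 0.56 [263.5 183.1] [0.687  0.0478]
top cup 0.48 [199.6 173.3] [0.7095 0.1836]
top jar 0.97 [200. 176.] [0.7035 0.1827]
top bowl 0.94 [157.5 355.5] [0.3292 0.2609]
top bottle 0.74 [460.  349.5] [ 0.3343 -0.354 ]
top bottle 0.36 [283.1 273.4] [0.4938 0.0065]
top tongs 0.68 [447.  211.6] [ 0.622  -0.3406]
side {'fovy': 43.59646501181193, 'cx': 315.2594191950686, 'cy': 242.86589539478283}
[ 0.4625 -1.1454  0.806 ]
side fixture 0.91 [296.6 237. ] [0.5213 0.1834]
side fixture 0.23 [225.8 221.3] [0.3343 0.2739]
side board 0.92 [287.8 276.4] [0.4927 0.0068]
side grapefruit 0.97 [244.7 347.8] [ 0.4011 -0.2605]
side grapefruit 0.94 [302.6 328.1] [ 0.5158 -0.2078]
side grapefruit 0.88 [300.  272.1] [ 0.5205 -0.0088]
side lever_tip 0.62 [301. 178.] [0.535  0.2361]
side cup 0.83 [367.5 267.5] [0.6847 0.0344]
side cup 0.51 [297.1 213.8] [0.5282 0.307 ]
side bowl 0.57 [227.1 225. ] [0.3389 0.2537]
side bottle 0.56 [208.8 394.3] [ 0.3383 -0.3569]
side tongs 0.81 [364.8 379.1] [ 0.6256 -0.3349]
1.1 [ 0.1742 -0.4687  0.2313] [ 0.0936  1.5708 -2.6921] [ 0.3209 -0.535  -0.766 ]
```

View pics/top1.png

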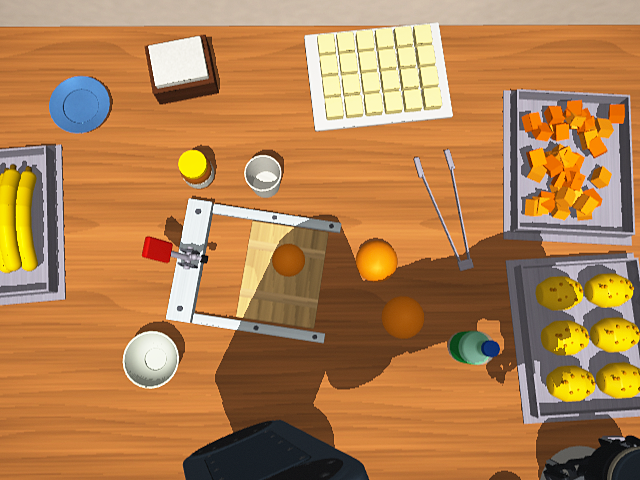

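View pics/side1.png

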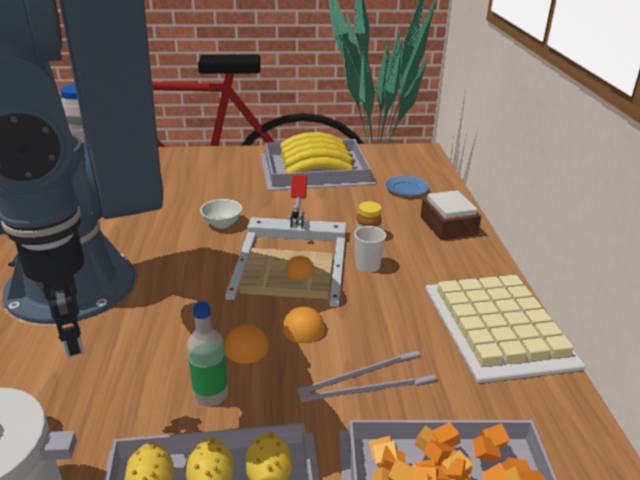

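Run:
```python
from h import *
im=cv2.imread("pics/top1.png")[185:355,130:350]; cv2.imwrite("pics/tc.png",cv2.resize(im,None,fx=3.6,fy=3.5,interpolation=cv2.INTER_CUBIC))
a=cv2.imread("pics/side1.png")[165:310,220:360]; cv2.imwrite("pics/sc.png",cv2.resize(a,None,fx=4,fy=4,interpolation=cv2.INTER_CUBIC))
```

```text
(no output)
```

View pics/tc.png

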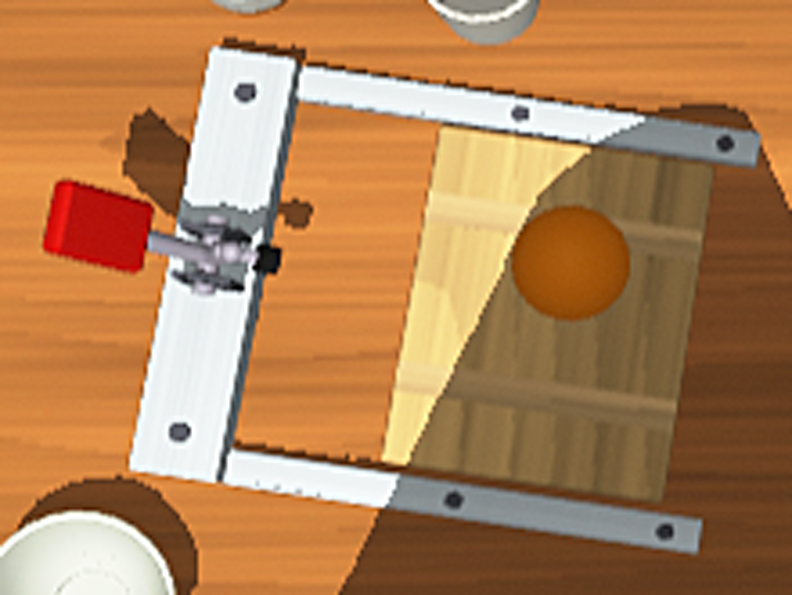

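View pics/sc.png

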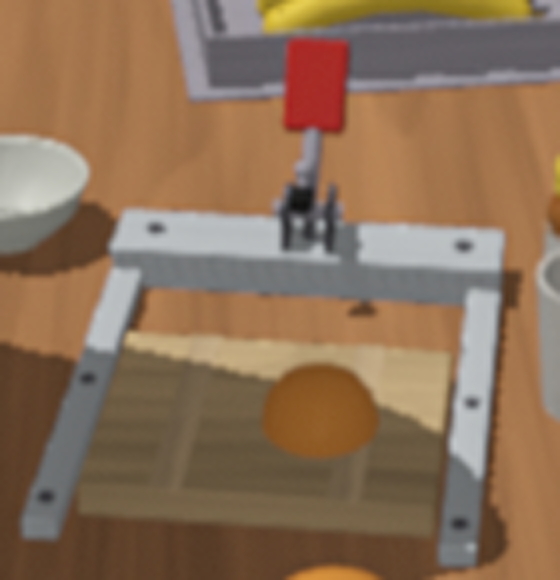

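```bash
cat > fit.py <<'E'
from h import *
from scipy.optimize import least_squares
np.set_printoptions(precision=4,suppress=True)
T=[((.05,-.125,.03),212,45),((0,-.125,.03),298,58),((.05,.125,.03),130,470),((0,.125,.03),220,482),((-.27,-.125,.014),760,132),((-.27,-.105,.014),757,166),((-.27,.105,.014),703,518),((-.27,.125,.014),698,553)]
S=[((0,-.125,.03),500,253),((0,.125,.03),112,247),((.05,.125,.03),127,210),((.05,-.125,.03),503,231),((-.27,.125,.014),23,520),((-.27,.105,.014),57,522),((-.27,-.105,.014),440,546),((-.27,-.125,.014),475,548)]
def W(p,P):
    c,s=np.cos(p[2]),np.sin(p[2]); P=np.atleast_2d(np.array(P,float)); return np.c_[p[0]+c*P[:,0]-s*P[:,1],p[1]+s*P[:,0]+c*P[:,1],P[:,2]]
def res(p,use="ts"):
    r=[]
    if "t" in use: r.append(proj("top",W(p,[t[0] for t in T]))-[(130+t[1]/3.6,185+t[2]/3.5) for t in T])
    if "s" in use: r.append(proj("side",W(p,[t[0] for t in S]))-[(220+t[1]/4,165+t[2]/4) for t in S])
    return np.vstack(r).ravel()
if __name__=="__main__":
    for u in("t","s","ts"):
        f=least_squares(res,[.52,.18,1.5],args=(u,)); print(u,f.x,np.abs(f.fun).max(),f.fun.reshape(-1,2).round(1).tolist() )
    p=f.x; c,s=np.cos(p[2]),np.sin(p[2])
    def F(w): d=np.array(w[:2])-p[:2]; return np.array([c*d[0]+s*d[1],-s*d[0]+c*d[1]])
    for uv in((440,125),(382,462),(713,170),(660,500)): print("board corner",F(onz("top",(130+uv[0]/3.6,185+uv[1]/3.5),.022)))
    print("tip",W(p,(.084,0,.143)),proj("top",W(p,(.084,0,.143))),proj("side",W(p,(.084,0,.143))))
    for o,w in dict(cup=(.686,.04),jar=(.7035,.1827),bowl=(.334,.257),gf=(.5215,-.007),dec1=(.518,-.19),dec2=(.402,-.245)).items(): print(o,F(w))
E
python3 fit.py
```

```text
t [0.5168 0.1701 1.4106] 0.7013137314590949 [[-0.3, 0.3], [-0.2, 0.1], [-0.4, -0.3], [-0.7, 0.0], [0.7, -0.0], [0.2, -0.4], [0.4, 0.2], [0.3, 0.1]]
s [0.5194 0.1722 1.4137] 3.752512685508009 [[0.1, 3.8], [-0.5, -0.3], [-0.8, -0.5], [0.2, -0.5], [-0.2, -0.7], [0.3, -0.6], [0.1, -0.4], [0.6, -0.4]]
ts [0.5179 0.1705 1.4121] 4.146879198995009 [[-0.5, -0.2], [-0.5, -0.4], [-0.5, -0.8], [-0.8, -0.5], [0.4, -0.7], [-0.1, -1.1], [0.3, -0.6], [0.2, -0.6], [-0.4, 4.1], [-1.0, 0.0], [-1.3, -0.2], [-0.3, -0.1], [-1.1, -0.3], [-0.6, -0.2], [-0.7, 0.1], [-0.2, 0.2]]
board corner [-0.0869 -0.0983]
board corner [-0.0874  0.1012]
board corner [-0.2457 -0.0951]
board corner [-0.2442  0.0997]
tip [[0.5312 0.2534 0.143 ]] [[145.3909 245.9579]] [[299.1664 175.0832]]
cup [-0.1023 -0.1866]
jar [ 0.0414 -0.1813]
bowl [0.0564 0.1953]
gf [-0.1747 -0.0316]
dec1 [-0.3559 -0.057 ]
dec2 [-0.4286  0.0488]
```

```bash
cat > go.py <<'E'
from h import *
from scipy.spatial.transform import Rotation as Ro
np.set_printoptions(precision=4,suppress=True)
FX=np.array([.518,.171]); A=1.412; c,s=np.cos(A),np.sin(A)
RF=np.array([[c,-s],[s,c]])
def w(x,y,z): return np.r_[FX+RF@[x,y],z]
def rep(*targets):
    o=env.get_obs(); R=Ro.from_euler("xyz",o["eef_rot"]).as_matrix(); p=np.array(o["eef_pos"])
    print("frame pos",RF.T@(p[:2]-FX),p[2],"F",np.array(o["contact_force"]),"t",o["t"],"open",o["opening"],"j",np.array(o["joints"]))
    fy=np.r_[RF@[0,1],0]; yt=R.T@fy; a=np.arctan2(yt[2],yt[1]); a=(a+np.pi/2)%np.pi-np.pi/2
    print("tool x",R[:,0],"turn to align jaw w frame y",a)
    for t in targets: print(t,"shift",R.T@(w(*t)-p))
E
python3 -c "
from go import *
rep((-.285,0,.27),(-.285,0,.10))"
```

```text
frame pos [-0.686   0.2384] 0.2313058200379817 F [ 0.3209 -0.535  -0.766 ] t 1.1 open 0.08556449606573739 j [-1.215   0.2129 -0.0344  1.3235 -0.      1.5708]
tool x [-0. -0. -1.] turn to align jaw w frame y -1.0561871793616113
(-0.285, 0, 0.27) shift [-0.0387 -0.2317 -0.4049]
(-0.285, 0, 0.1) shift [ 0.1313 -0.2317 -0.4049]
```

```bash
python3 -m inch '[-0.04,0,0,0,45,-0.04,-0.02,-0.035,-0.12,45,-0.04,-0.04,-0.07,-0.24,45,-0.04,-0.06,-0.105,-0.36,45,-0.04,-0.08,-0.14,-0.48,45,-0.04,-0.1,-0.175,-0.6,45,-0.04,-0.12,-0.21,-0.72,45,-0.04,-0.14,-0.245,-0.84,45,-0.04,-0.16,-0.28,-0.96,45,-0.04,-0.18,-0.315,-1.056,45,-0.04,-0.2,-0.35,-1.056,45,-0.04,-0.22,-0.385,-1.056,45,-0.04,-0.232,-0.405,-1.056,45,-0.04,-0.232,-0.405,-1.056,45,-0.04,-0.232,-0.405,-1.056,45,-0.04,-0.232,-0.405,-1.056,45,-0.04,-0.232,-0.405,-1.056,45]'; python3 -c "
from go import *
rep((-.285,0,.05),(-.285,0,.008))"
```

```text
t: 2.52
eef_pos: [0.4725, -0.1109, 0.2714]
eef_rot: [0.532, 1.571, -1.199]
contact_force: [-0.1, -0.1, -0.7]
opening: 0.0387
frame pos [-0.2855  0.0003] 0.27144492119568225 F [-0.0525 -0.0616 -0.7376] t 2.5167 open 0.03869167866525435 j [-0.2303  0.1795  0.025   1.4162 -0.0002  1.5005]
tool x [ 0.0001 -0.0002 -1.    ] turn to align jaw w frame y -0.0012229981524747302
(-0.285, 0, 0.05) shift [ 0.2214  0.0003 -0.0005]
(-0.285, 0, 0.008) shift [ 0.2634  0.0003 -0.0006]
```

```bash
python3 -m inch '[0.04,0,0,0,45,0.08,0,0,0,45,0.12,0,0,0,45,0.16,0,0,0,45,0.19,0,0,0,45,0.21,0,0,0,45,0.215,0,0,0,45,0.215,0,0,0,45,0.215,0,0,0,45]'; python3 -c "
from go import *
shot('side','s2.png',(200,150,400,350),3)
shot('top','t2.png',(130,180,400,350),2.9)
rep((-.285,0,.008))"
```

```text
t: 3.27
eef_pos: [0.4734, -0.1108, 0.0575]
eef_rot: [1.467, 1.57, -0.264]
contact_force: [0.3, 0.1, 0.2]
opening: 0.0384
frame pos [-0.2851 -0.0012] 0.05799521181178087 F [ 0.6642  0.9259 -0.1817] t 3.3667 open 0.03875708478080664 j [-0.2293  0.2891 -0.3923  0.8868 -0.      1.5009]
tool x [ 0.0026 -0.0006 -1.    ] turn to align jaw w frame y -0.0006816971522676241
(-0.285, 0, 0.008) shift [ 0.05   -0.0013 -0.0001]
```

View pics/s2.png

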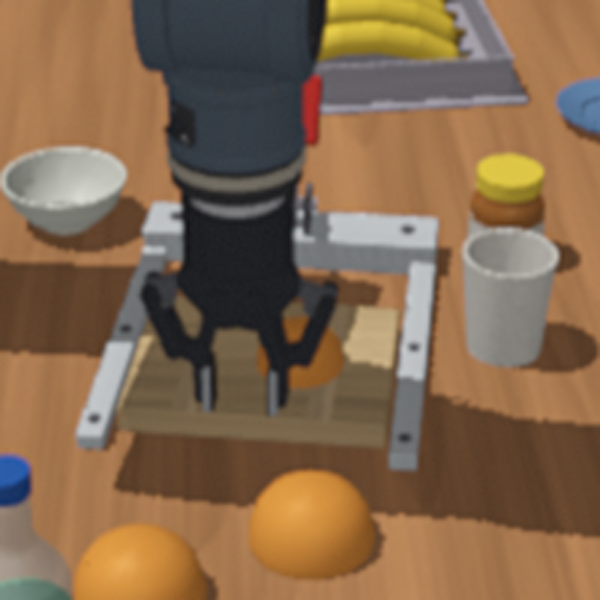

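```bash
python3 -m inch '[0.02,0,0,0,45,0.035,0,0,0,45,0.045,0,0,0,45,0.048,0,0,0,45,0.048,0,0,0,45,0.048,0,0,0,45]'; python3 -c "
from go import *
rep((-.262,0,.009),(-.176,0,.009))"
```

```text
t: 3.87
eef_pos: [0.4735, -0.1103, 0.0091]
eef_rot: [1.471, 1.57, -0.259]
contact_force: [0.5, -0.9, 0.0]
opening: 0.0384
frame pos [-0.2848 -0.0005] 0.009107693522835737 F [ 0.4502 -0.8578  0.0246] t 3.8667 open 0.03841282321323345 j [-0.2288  0.3458 -0.4559  0.7682 -0.      1.501 ]
tool x [ 0.0008 -0.0002 -1.    ] turn to align jaw w frame y -0.0001955435879334999
(-0.262, 0, 0.009) shift [ 0.0001 -0.0005 -0.0228]
(-0.176, 0, 0.009) shift [ 0.0001 -0.0006 -0.1088]
```

View pics/t2.png

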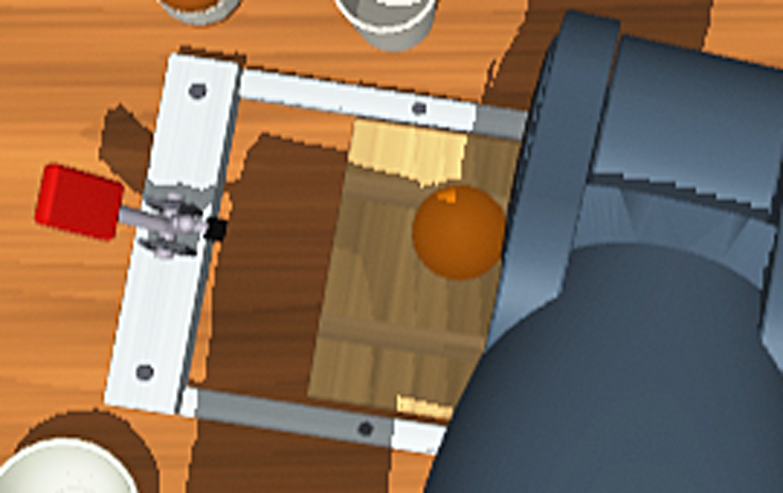

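```bash
python3 -m inch '[0,0,-0.006,0,45,0,0,-0.013,0,45,0,0,-0.018,0,45,0,0,-0.021,0,45,0,0,-0.024,0,45,0,0,-0.027,0,45,0,0,-0.031,0,45,0,0,-0.036,0,45,0,0,-0.042,0,45,0,0,-0.048,0,45,0,0,-0.054,0,45,0,0,-0.06,0,45,0,0,-0.066,0,45,0,0,-0.072,0,45,0,0,-0.078,0,45,0,0,-0.083,0,45,0,0,-0.087,0,45,0,0,-0.09,0,45,0,0,-0.092,0,45,0,0,-0.092,0,45]'; python3 -c "
from go import *
shot('top','t3.png',(130,180,400,350),2.9)
rep((-.171,0,.009))"
```

```text
t: 5.53
eef_pos: [0.4876, -0.0188, 0.0082]
eef_rot: [-2.846, 1.57, 1.708]
contact_force: [0.1, 0.8, 0.6]
opening: 0.0385
frame pos [-0.1923  0.0001] 0.00819602576444672 F [0.281  1.543  0.1572] t 5.5833 open 0.038503833936006746 j [-0.0392  0.3507 -0.4513  0.769   0.0007  1.6902]
tool x [-0.0002  0.0007 -1.    ] turn to align jaw w frame y 0.0001681397983475108
(-0.171, 0, 0.009) shift [-0.0008  0.0001 -0.0213]
```

View pics/t3.png

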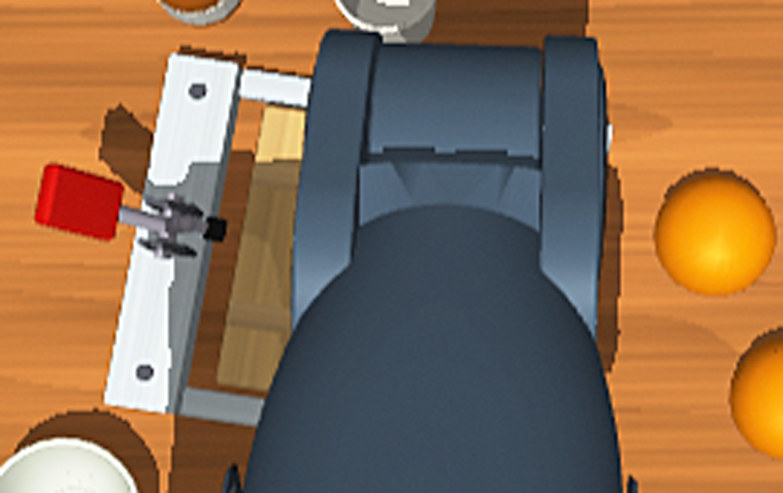

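```bash
python3 -m inch '[0,0,-0.002,0,45,0,0,-0.005,0,45,0,0,-0.008,0,45,0,0,-0.011,0,45,0,0,-0.014,0,45,0,0,-0.016,0,45,0,0,-0.018,0,45,0,0,-0.019,0,45,0,0,-0.020,0,45,0,0,-0.020,0,45]';python3 -m inch '[0,0,-0.001,0,45,0,0,-0.002,0,45,0,0,-0.002,0,45]'; python3 -m inch '[0,0,-0.001,0,45,0,0,-0.002,0,45,0,0,-0.002,0,45]'; python3 -m inch '[0,0,-0.001,0,45,0,0,-0.001,0,45]'; python3 -c "
from go import *
rep()"
```

```text
t: 6.42
eef_pos: [0.4908, 0.0007, 0.0083]
eef_rot: [2.983, 1.571, 1.254]
contact_force: [-0.0, -0.7, -0.3]
opening: 0.0384
t: 6.67
eef_pos: [0.4911, 0.0024, 0.0083]
eef_rot: [0.202, 1.571, -1.528]
contact_force: [-0.6, -1.9, 1.1]
opening: 0.0385
t: 6.92
eef_pos: [0.4909, 0.0028, 0.0083]
eef_rot: [-0.062, 1.567, -1.793]
contact_force: [-4.6, -16.5, 5.1]
opening: 0.0384
t: 7.08
eef_pos: [0.4908, 0.0029, 0.0083]
eef_rot: [-0.037, 1.565, -1.768]
contact_force: [-6.3, -23.8, 7.1]
opening: 0.0387
frame pos [-0.1703  0.0003] 0.008336071412470714 F [ -6.2968 -23.7983   7.1395] t 7.0833 open 0.038727955455875304 j [ 0.0095  0.3565 -0.4422  0.7734 -0.0056  1.7409]
tool x [-0.0011 -0.0056 -1.    ] turn to align jaw w frame y -0.0018782130349972448
```

```bash
python3 -m inch '[0,0,0.005,0,45,0,0,0.015,0,45,0,0,0.03,0,45,0,0,0.04,0,45,0,0,0.04,0,45,-0.03,0,0.04,0,45,-0.07,0,0.04,0,45,-0.11,0,0.04,0,45,-0.15,0,0.04,0,45,-0.19,0,0.04,0,20,-0.23,0,0.04,0,0,-0.25,0,0.04,0,0,-0.25,0,0.04,0,0,-0.25,0,0.04,0,0]'; python3 -c "
from go import *
shot('top','t4.png',(100,180,370,350),2.9)
rep((.15,0,.25),(.15,0,.12))"
```

```text
t: 8.25
eef_pos: [0.4859, -0.0339, 0.2592]
eef_rot: [1.823, 1.568, 0.093]
contact_force: [-0.6, -0.1, -0.3]
opening: -0.0001
frame pos [-0.2075 -0.    ] 0.2580128663525737 F [-0.261  -0.311  -0.8985] t 8.3 open 0.00011518866431910626 j [-0.07    0.1818 -0.0058  1.3831  0.0003  1.6598]
tool x [ 0.0001  0.0003 -1.    ] turn to align jaw w frame y -0.00018659161112655198
(0.15, 0, 0.25) shift [ 0.0081 -0.0001 -0.3575]
(0.15, 0, 0.12) shift [ 0.1381 -0.0001 -0.3575]
```

View pics/t4.png

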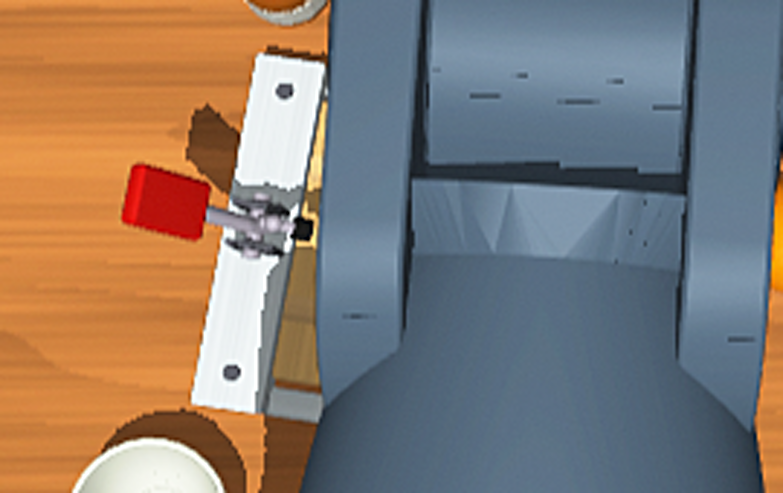

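```bash
python3 -m inch '[0,0,-0.02,0,0,0,0,-0.05,0,0,0,0,-0.085,0,0,0,0,-0.12,0,0,0,0,-0.155,0,0,0,0,-0.19,0,0,0,0,-0.225,0,0,0,0,-0.26,0,0,0,0,-0.295,0,0,0,0,-0.325,0,0,0,0,-0.345,0,0,0,0,-0.357,0,0,0,0,-0.357,0,0,0,0,-0.357,0,0,0,0,-0.357,0,0]';  python3 -m inch '[0.03,0,0,0,0,0.065,0,0,0,0,0.1,0,0,0,0,0.125,0,0,0,0,0.138,0,0,0,0,0.138,0,0,0,0,0.138,0,0,0,0]'; python3 -c "
from go import *
shot('top','t5.png',(80,150,350,350),2.9)
shot('side','s5.png',(200,120,400,320),2.9)
rep((.15,0,.12),(-0.02,0,.12))"
```

```text
t: 9.55
eef_pos: [0.5414, 0.3177, 0.2575]
eef_rot: [-0.822, 1.569, -2.552]
contact_force: [0.8, -0.8, 0.3]
opening: 0.0001
t: 10.13
eef_pos: [0.5415, 0.3174, 0.1204]
eef_rot: [-0.882, 1.57, -2.613]
contact_force: [1.0, 0.2, 1.3]
opening: -0.0001
frame pos [ 0.1493 -0.0008] 0.12192323315065623 F [-0.7989  0.7276 -0.3017] t 10.2333 open -0.00016652026721772955 j [ 0.5307  0.5152  0.1225  1.176  -0.      2.261 ]
tool x [ 0.0018  0.001  -1.    ] turn to align jaw w frame y -0.000778211876401258
(0.15, 0, 0.12) shift [ 0.0019 -0.0008 -0.0007]
(-0.02, 0, 0.12) shift [ 0.0017 -0.0007  0.1693]
```

View pics/s5.png

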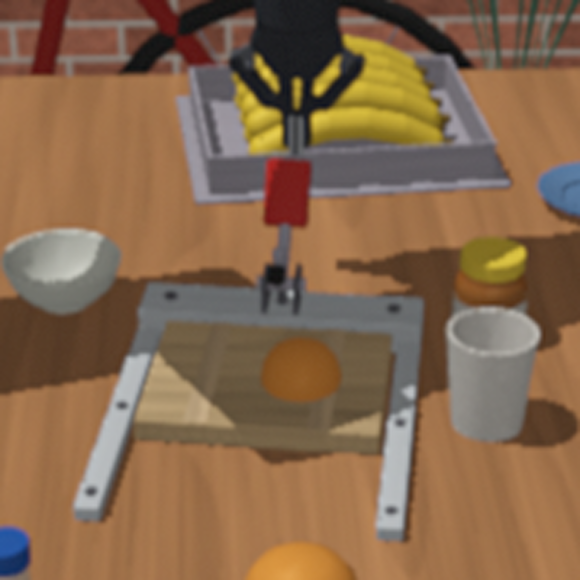

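```bash
python3 -m inch '[0,0,0.01,0,0,0,0,0.022,0,0,0,0,0.032,0,0,0,0,0.04,0,0,0,0,0.046,0,0,0,0,0.052,0,0,0,0,0.058,0,0,0,0,0.064,0,0,0,0,0.07,0,0,0,0,0.076,0,0,0,0,0.082,0,0,0,0,0.088,0,0,0,0,0.088,0,0]'; python3 -m inch '[0,0,0.006,0,0,0,0,0.012,0,0,0,0,0.018,0,0,0,0,0.024,0,0,0,0,0.030,0,0,0,0,0.036,0,0,0,0,0.038,0,0,0,0,0.038,0,0,0,0,0.038,0,0]'; python3 -c "
from go import *
shot('side','s6.png',(200,120,400,320),2.9)
rep()"
```

```text
t: 11.32
eef_pos: [0.5275, 0.2303, 0.1203]
eef_rot: [-0.377, 1.57, -2.107]
contact_force: [0.4, 1.5, 1.3]
opening: -0.0002
t: 12.07
eef_pos: [0.5216, 0.1939, 0.12]
eef_rot: [-1.023, 1.57, -2.753]
contact_force: [-1.9, -0.0, -0.3]
opening: -0.0003
frame pos [0.0233 0.    ] 0.120099048369385 F [ 0.0686  0.03   -0.8297] t 12.1167 open -0.0004522615312801636 j [ 0.3561  0.3726 -0.1024  1.0963  0.      2.086 ]
tool x [-0.0004 -0.0001 -1.    ] turn to align jaw w frame y -0.00027039212537260937
```

View pics/s6.png

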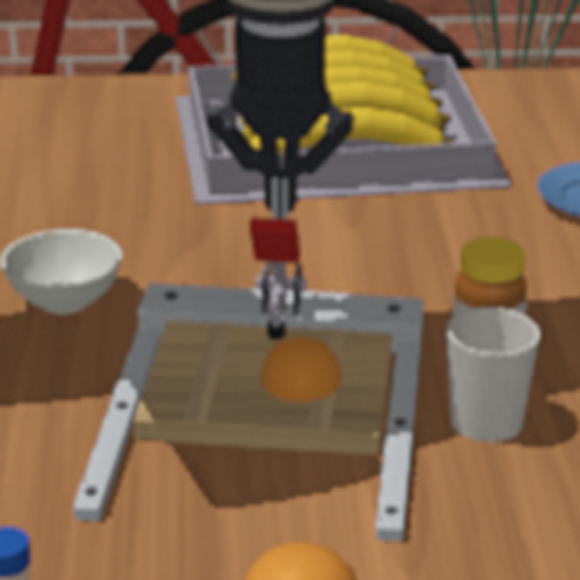

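```bash
python3 -m inch '[0,0,-0.015,0,0,0,0,-0.04,0,0,0,0,-0.07,0,0,0,0,-0.1,0,0,-0.03,0,-0.12,0,0,-0.06,0,-0.13,0,0,-0.09,0,-0.13,0,0,-0.1,0,-0.13,0,0,-0.1,0,-0.13,0,0,-0.1,0,-0.13,0,0]'; python3 -c "
from go import *
shot('top','t7.png',(80,130,350,350),2.9)
for n in('top','side'):
    env.capture(n)
    for o,z in(('lever_tip',.09),('board',0),('grapefruit',.022),('cup',0),('jar',0),('bowl',0),('bottle',0),('tongs',0)):
        for r in env.tip_of(o,n)[:3]: print(n,o,round(r['score'],2),onz(n,r['uv'],z)[:2], RF.T@(onz(n,r['uv'],z)[:2]-FX))
print('expected closed tip', w(.022-.11*np.sin(.6),0,.143))
rep()"
```

```text
t: 12.95
eef_pos: [0.5424, 0.3233, 0.2201]
eef_rot: [2.439, 1.57, 0.71]
contact_force: [-1.4, -0.1, 0.3]
opening: -0.0001
top lever_tip 0.77 [0.523  0.1416] [-0.0283 -0.0096]
top board 0.77 [0.5071 0.0961] [-0.0756 -0.0011]
top board 0.23 [0.5309 0.1545] [-0.0142 -0.0154]
top grapefruit 0.92 [ 0.5195 -0.1749] [-0.3413 -0.0562]
top grapefruit 0.65 [0.5392 0.0814] [-0.0851 -0.0351]
top grapefruit 0.64 [ 0.3974 -0.2352] [-0.4202  0.0548]
top cup 0.73 [0.5094 0.0885] [-0.0828 -0.0045]
top cup 0.62 [0.683  0.0401] [-0.1031 -0.1836]
top jar 0.74 [0.7    0.1801] [ 0.0377 -0.1783]
top bowl 0.63 [0.3257 0.2624] [0.0599 0.2044]
top bottle 0.94 [ 0.3304 -0.3552] [-0.5493  0.102 ]
top tongs 0.73 [ 0.3385 -0.3556] [-0.5484  0.094 ]
top tongs 0.65 [ 0.6233 -0.3424] [-0.4903 -0.1851]
side lever_tip 0.56 [0.5218 0.2143] [0.0434 0.0031]
side board 0.88 [0.501  0.0931] [-0.0796  0.0045]
side grapefruit 0.83 [ 0.5207 -0.204 ] [-0.3699 -0.0619]
side grapefruit 0.75 [0.5254 0.0749] [-0.0937 -0.0225]
side grapefruit 0.7 [ 0.4015 -0.2631] [-0.4471  0.0464]
side cup 0.9 [0.6771 0.0335] [-0.1106 -0.1788]
side cup 0.22 [0.7084 0.1747] [ 0.0337 -0.1874]
side jar 0.58 [0.7076 0.1873] [ 0.0461 -0.1847]
side bowl 0.63 [0.3305 0.2605] [0.0588 0.1993]
side bottle 0.86 [ 0.3439 -0.3577] [-0.5496  0.0883]
side tongs 0.57 [ 0.6159 -0.3408] [-0.4899 -0.1776]
expected closed tip [0.5117 0.1314 0.143 ]
frame pos [ 0.1533 -0.0001] 0.2203656070641933 F [-0.3202  0.0951  0.2491] t 13.9 open -8.936511736035727e-05 j [0.5363 0.4984 0.3446 1.4169 0.     2.266 ]
tool x [ 0.0001  0.0001 -1.    ] turn to align jaw w frame y -0.00016277202818493208
```

View pics/t7.png

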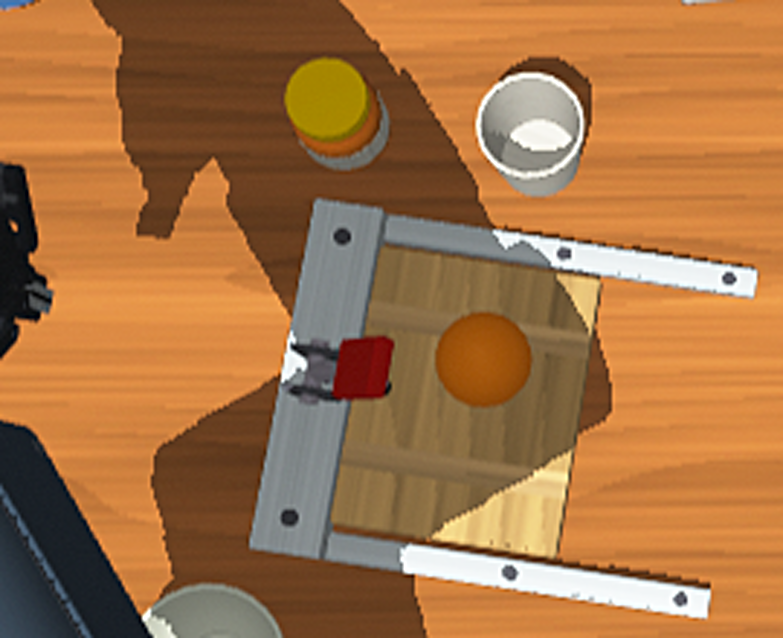

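```bash
python3 -c "
from go import *
print(proj('top',w(.022-.11*np.sin(.6),0,.143)),'seen ~(214,256)')
print(env.sign_off())"
```

```text
[[211.7452 255.8905]] seen ~(214,256)
the job is handed in; nothing more can be done
None
```

The board is flush against the back bar and the clamp is snapped shut on it. I handed the job in after about 14 s of the 53 s, with the gripper clear of everything.

- **Board:** I pushed it about 87 mm with the fingertips until it stopped hard; the contact force then rose to about 24 N. The last top picture shows no gap to the bar. The networks put the board's origin at x = -76 mm (top) and -80 mm (side), against the target of -80 mm.
- **Clamp:** I pushed the paddle past its centre with the shut fingers, and it snapped across by itself. The last picture shows the paddle over the board, with its end near pixel (214, 256); I expected (212, 256) when closed.
- **Grapefruit and surroundings:** The grapefruit rode along and still stands on the board. The cup, jar, bowl, bottle and tongs came out within about 10 mm of their first positions, which is the spread of the measurements, and the last picture (top camera, frame area) shows nothing there disturbed.
- **Readings that disagreed:** The side camera's `lever_tip` report (score 0.56) did not fit a closed lever, but its height was only assumed. The top view contradicted it, so I did not use it. The top camera also gave a few false cup, board and tongs reports.

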